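# Gauge the strip, then hold the edge feeder's jockey arm open

## Robot

A 6-joint arm with a two-finger parallel gripper is mounted at the origin on the work surface. World frame = base frame: x ahead of the robot, y to its left, z up, the work surface at z = 0. Lengths are in mm, angles in rad, forces in N, time in s.
With the tool pointing down it reaches from about 300 to 750 mm from the base axis. Payload 8.5 kg.
Tool frame: the origin (TCP) lies at the very end of the fingers, on their centre line; the grasp point (between the pads) lies 19 mm behind it; z points along the fingers, y is the line along which they close (so a half turn about z gives the same grasp; the last joint's range is limited). The gripper opens to 85 mm and grips with 20 to 120 N. Pads are 22 mm wide; open, the fingers measure 114 mm over their backs; the gripper's body (76 mm by 85 mm) begins 54 mm behind the grasp point. The pads swing forward as they close: fully open they stand 13 mm farther back than shut.
Start: joints at [-1.365, 0.381, 1.297, -0, 1.464, -0.215], TCP at [224.662, -502.003, 231.322] pointing down, gripper open.
Joint ranges: [-3.11, 3.11], [-0.89, 2.33], [0.22, 2.48], [-1.42, 4.56], [0.17, 2.85], [-2.88, 2.88]. Speed limits (rad/s): [2.39, 2.39, 3.14, 3.14, 3.14, 3.14].

## Interface

Orientations are given as a 3x3 rotation matrix whose columns are the frame's x, y, z axes.
In Python, from bench import env, vision, order gives the robot as it stands. The module is installed in compiled form; this text tells all that it offers.
- The arm moves only by the tool move_arm, never from a script. Its argument "deltas" is a list of rows, each a list of 2 entries, a list of its own where there are three numbers: the shift along the tool's x, y, z in cm, then the turn about the tool's z in degrees. In form: [[[dx, dy, dz], spin], ...]. A call has 1 to 8 rows; each row is the pose to reach, as a shift and turn from the pose commanded when the call began, along the tool's axes at that moment; what a row does not reach only later rows make up. A row lasts 1/12 s, in which the tool goes at most 41.7 mm and 7.16 degrees, less where a joint would pass 70% of its speed; a pose out of reach is approached as far as the arm can. A call with a gripper value outside its range is refused whole. "claw" is the closure in counts, from 0 (fully open) to 255 (shut), set as the call begins (left out, the last holds). The fingers move at their own pace and stop on an object; "squeeze" is the grip in N (left out, the last holds). Time passes only in rows, so rows that repeat a pose let the fingers close. It gives the time, the measured TCP pose, the force, the opening and the grip force at its end, in the units of the state.
- env.get_state(): the state, without advancing time (a new reading comes with each control period).
- vision.capture(name): name is "scene" or "top" or "wrist"; returns (picture, depth): 400x640x3 uint8, red, green, blue; 400x640 float32, mm along the optical axis (not along the pixel's ray), 0 where there is no reading.
- vision.camera_params(name): a dict with "fx", "fy", "cx", "cy" (pixels), "position" and "rotation" of the camera in the world. Camera axes: x right, y up, looking along -z (the intrinsics and any distortion apply to the point x, -y, -z); pixel columns grow to the right and rows downward; lengths in mm; the calibration is good to about 2 mm. A picture is of the moment at which its call begins: read the wrist's pose just before it. camera_params takes no time and is no camera call; for the wrist camera it gives the pose at the moment of the call.
- order.sign_off(): hands the job in; it is judged then, once.
Trained networks look in the newest picture that a camera, given by its name, has taken for a name from the list of things; names that differ only in an ending like _2 or _b are one class to them, and where a whole thing is asked for, a point or a joint stands for the part that bears it (a point fixed in the world has none). Each returns a list of dicts, best first, with "confidence" (0 to 1); they miss things now and then, are a little off and sometimes report something else, mostly with a low value. They report only what shows in the picture. A call takes as long as a camera call. They do not tell look-alikes from the thing itself.
- vision.regions_of(target, camera): "region" (400x640 bool, what is visible of it) and "point" ([row, column] in pixels, amid what is visible of it).
- vision.pinpoint(target, camera): "point" ([row, column] in pixels: a listed point, or the origin of a listed thing).
The state is a dict: "time_s": time; "joints": joint angles; "qvel": joint speeds; "joint_torque": joint torques, N m; "position": TCP position; "tcp_rot": TCP orientation; "force": force on the tool from outside, world axes, zero at the start; "moment": the same for the moment, N m; "width": opening from 0.0 (shut) to 1.0 (fully open); "finger_force": force on a finger pad.
Only numpy, scipy, OpenCV 4.12 (cv2) and the standard library are available. Lean on these libraries where they do the work, as an engineer would, in place of code of your own. Each camera call takes 0.05 s, during which the arm holds its last target. There are 200 camera calls.

## Task

Stand the bridge-shaped height gauge across the thicker of the two beech strips, both legs flat on the bench so that its sprung foot rests on the strip and reads its thickness, and leave it standing there. Then swing the edge feeder's sprung jockey arm by its upright finger post, away from the fence and all the way to its stop, and finish while still holding it there with the fingers, so that a colleague can feed the strip. Leave the thinner strip and the other things on the bench where they are.

Things in the scene. Friction and masses are not known exactly. Their poses are not given: they have to be found in the camera images.
- gauge: loose steel bridge gauge, 0.3 to 0.5 kg, standing on the bench. Origin on the bench under its middle; z up. Beam along its x, 120 long x 22 wide (y) x 24 high, from 38 to 62 mm above the origin; at each end a leg 18 mm (x) x 22 mm, inner gap between the legs 84 mm. Grasp the beam at its middle from above, closing along y. A foot hangs under the middle, its 8 mm rod sticks out 16 mm above the beam and rises with the foot (no more than 48 mm above the beam)
- gauge_foot (a joint): slide of the gauge's foot (brass disc of 18 mm diameter), m: 0 with the foot level with the undersides of the legs, growing as the foot is pushed up; equals the height of the part under it when both legs stand on the bench (0.018 on the thick strip, 0.008 on the thin one); light spring pushes it down, 0.6 to 1.5 N; travel 30 mm
- thick_strip: loose beech strip lying flat, 150 mm (x) x 30 mm (y) x 18 mm thick, about 0.1 kg. Origin at the centre of its underside, z up. It and the thin strip swap places between starts
- thin_strip: loose beech strip of the same length and width but 8 mm thick; origin at the centre of its underside. To be left alone
- feed_stand: edge feeder, fixed to the bench: green base plate 190 x 170 x 10 mm, with a grey metal fence 40 mm high over the plate. Origin on the bench right below the arm's pivot axis (vertical). At joint 0 the arm points along the direction 130 degrees (2.269 rad) counter-clockwise, from above, of the stand's x axis
- pivot (a point): point on the vertical pivot axis of the jockey arm, on top of the pivot body (42 mm diameter), 96 mm above the bench
- jockey (a joint): hinge of the jockey arm, rad: 0 at rest beside the fence, growing as the arm is swung away from the fence, clockwise seen from above, to its stop at 1.0. A spring drives it back to 0: about 2 N at the finger post at rest, 6 N at the stop
- post_mid (a point): on the axis of the finger post, 117 mm above the bench: a plain upright steel pin, 14 mm diameter, from 79 to 137 mm above the bench, at the outer end of the arm, 110 mm from the pivot axis; it moves with the arm. The arm itself: two grey metal plates 20 mm wide, 59 to 79 mm above the bench, with black wheels hanging below. Pinch or push the post from above
- tin: bystander: flat metal tin, 48 mm diameter, 22 mm high; origin under its centre
- spool: bystander: black thread spool, 52 mm diameter, 84 mm high; origin under its centre
- mallet: bystander: mallet lying down, 260 mm long along its x; origin under its middle
- punch_case: bystander: grey case of punches, 120 x 190 mm, with its lid raised to about 110 mm
- dye_bottle: bystander: amber bottle, 48 mm diameter, 100 mm high
- iron_ring: bystander: flat steel ring, 48 mm diameter, 8 mm high
- glue_pot: bystander: white pot, 60 mm diameter, 65 mm high
Mind the look-alikes: they are no part of the job. Of the things that look like the thick_strip, take the one that is farthest to the robot's left at the start. Of the things that look like the gauge, the larger one is meant.

How it is judged (in metres and radians):
On the way, in this order (a step that is already met when the one before it is completed fails the run):
1. the gauge stands released on both legs across the thick strip and its foot reads the thickness (value of joint gauge_foot between 0.0165 and 0.0195 m and contact force between gauge and thick_strip above 0.3 N and angle between gauge's own z axis and vertical below 0.05 rad and height (world z) of each of gauge, thick_strip below 0.003 m and contact force between the fingers and gauge below 0.1 N and linear speed of gauge below 0.02 m/s), for 0.3 s.
2. the jockey arm has been swung to its stop by the fingers (value of joint jockey above 0.95 rad and contact force between the fingers and jockey above 1.5 N), for 0.2 s.
At the end, for the whole second after the job is handed in: the jockey arm is held at its stop (joint above 0.95 rad of 1.0) by the fingers (more than 1.5 N), no loose thing wedging it; the gauge stands untouched on the bench across the thick strip (tilt below 0.05 rad, legs within 3 mm of the bench), its foot on the strip and reading 16.5 to 19.5 mm (all of step 1 and all of step 2 and contact force between jockey and gauge below 0.3 N and contact force between jockey and thick_strip below 0.3 N and contact force between jockey and tin below 0.3 N and contact force between jockey and spool below 0.3 N and contact force between jockey and mallet below 0.3 N and contact force between jockey and punch_case below 0.3 N and contact force between jockey and dye_bottle below 0.3 N and contact force between jockey and iron_ring below 0.3 N and contact force between jockey and glue_pot below 0.3 N and contact force between jockey and thin_strip below 0.3 N); the arm keeps its last pose, push and grip.
It fails at once if the thinner strip or another bystander on the bench is displaced by more than 30 mm (distance of any of tin, spool, mallet, punch_case, dye_bottle, iron_ring, glue_pot, thin_strip from where it was at the start of the episode above 0.03 m).
It also fails if it takes over 51 s, if anything falls off the work surface, if the arm or the gripper's body presses on something with over 40 N, if the wrist force passes 120 N, or if a joint passes its speed limit or range.

## Working session

There is one attempt and no reset: what is moved stays moved. The work goes in short steps, Python scripts to look and compute and a tool call to move; the robot and the scene stay as the last step left them, time stands still between calls to the robot, and variables do not carry over. Pictures are saved under pics/ and viewed, at most 10 in all, crops included, and the job is handed in when it is done.

Besides the shell and the picture viewer there is one more tool, called after ">>>" as name([rows], argument=value, ...), one row to a line, values as JSON. move_arm: Moves the arm, as the interface text tells. Its arguments: {"type":"object","properties":{"deltas":{"type":"array"},"claw":{"type":"number"},"squeeze":{"type":"number"}},"required":["deltas"]}

```bash
mkdir -p pics; cat > h.py <<'E'
import numpy as np, cv2
from bench import env, vision, order
def P(cam,r,c,depth=None,z=None,p=None):
    p=p or vision.camera_params(cam); R=np.array(p['rotation']);t=np.array(p['position'])
    d=R@np.array([(c-p['cx'])/p['fx'],-(r-p['cy'])/p['fy'],-1.])
    return t+d*(depth if z is None else (z-t[2])/d[2])
def cloud(cam,depth):
    p=vision.camera_params(cam);R=np.array(p['rotation']);t=np.array(p['position'])
    r,c=np.mgrid[0:400,0:640]
    d=np.stack([(c-p['cx'])/p['fx'],-(r-p['cy'])/p['fy'],-np.ones(r.shape)],-1)*depth[...,None]
    return d@R.T+t
def save(n,im): cv2.imwrite('pics/'+n,cv2.cvtColor(im,cv2.COLOR_RGB2BGR))
E
python3 - <<'E'
from h import *
print(vision.camera_params('top'))
print({k:v for k,v in vision.camera_params('scene').items()})
im={}
for cam in('top','scene'):
    i,d=vision.capture(cam);im[cam]=i;C=cloud(cam,d)
    save(cam+'.png',i); np.save(cam+'.npy',C)
    for n in ['gauge','thick_strip','thin_strip','feed_stand','jockey','tin','spool','mallet','punch_case','dye_bottle','iron_ring','glue_pot']:
        for x in vision.regions_of(n,cam):
            if x['confidence']<.3: continue
            m=x['region']&(d>0); q=C[m]
            rc=cv2.minAreaRect(q[:,:2].astype(np.float32))
            print(cam,n,round(x['confidence'],2),np.round(x['point']),m.sum(),np.round(np.median(q,0)),'zmax',np.round(np.percentile(q[:,2],95)),np.round(rc[0]),np.round(rc[1]),round(rc[2]))
    for n in['pivot','post_mid','gauge','thick_strip']:
        for x in vision.pinpoint(n,cam): print(cam,n,round(x['confidence'],2),np.round(x['point'],1),np.round(P(cam,*x['point'],z={'pivot':96,'post_mid':117}.get(n,0))))
s=env.get_state();print(s['time_s'],s['position'],s['tcp_rot'],s['force'])
save('both.png',cv2.resize(np.vstack([im['top'],im['scene']]),None,fx=.75,fy=.75))
E
```

```text
{'fx': 416.4027576023583, 'fy': 416.4027576023583, 'cx': 316.182625888084, 'cy': 204.0437529330133, 'position': array([ 431.79088739,  -48.00460807, 1331.85178207]), 'rotation': array([[-0.01627299,  0.99370358, -0.11085296],
       [-0.99970822, -0.01814949, -0.01593973],
       [-0.01785129,  0.11056123,  0.99370898]])}
{'fx': 375.25004894936416, 'fy': 375.25004894936416, 'cx': 319.7061791085362, 'cy': 198.42116591093276, 'position': array([1119.84502521,  650.46900782,  809.05590275]), 'rotation': array([[-0.77642197, -0.39006395,  0.49499398],
       [ 0.63014449, -0.49212052,  0.60061246],
       [ 0.00931942,  0.77824643,  0.62788983]])}
top gauge 0.65 [228. 224.] 440 [514. 265.  59.] zmax 65.0 [518. 277.] [135.  41.] 8
top gauge 0.52 [217. 184.] 201 [545. 384.  44.] zmax 50.0 [549. 388.] [95. 28.] 40
top thick_strip 0.74 [288. 371.] 480 [ 316. -200.   17.] zmax 22.0 [ 315. -200.] [150.  30.] 75
top thick_strip 0.71 [189. 307.] 430 [631.   8.  17.] zmax 22.0 [634.   6.] [147.  33.] 81
top thin_strip 0.65 [241. 306.] 422 [466.  -2.   7.] zmax 12.0 [467.  -2.] [146.  31.] 88
top 
[... 2936 characters left out ...]
112 [ 731. -146.    6.] zmax 9.0 [ 731. -147.] [54. 46.] 48
scene glue_pot 0.51 [142. 289.] 256 [ 394. -438.   41.] zmax 66.0 [ 388. -449.] [54. 56.] 27
scene pivot 0.72 [161.4 267.5] [ 571. -301.   96.]
scene post_mid 0.71 [159.7 293.3] [ 513. -228.  117.]
scene gauge 0.82 [307.1 425.4] [549. 384.   0.]
scene gauge 0.6 [275.5 397.9] [526. 271.   0.]
scene thick_strip 0.86 [237.5 311.5] [621.   8.  -0.]
scene thick_strip 0.83 [171.2 340.7] [ 317. -201.   -0.]
1.7 [ 224.67962141 -502.00882669  231.32833192] [[ 9.12769682e-01  4.08474610e-01  3.22005591e-05]
 [ 4.08474610e-01 -9.12769682e-01 -8.75574245e-06]
 [ 2.58151957e-05  2.11450871e-05 -9.99999999e-01]] [0.16785832 0.34993897 0.14812868]
```

View pics/both.png

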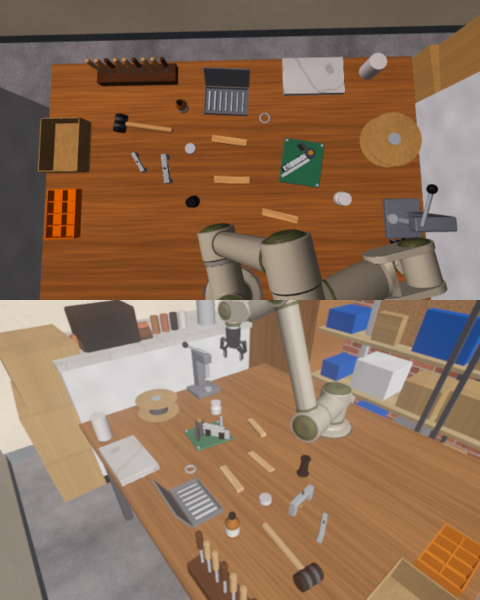

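Candidates: gauge at top px (228,224), beam about 130 mm, vs the smaller one at (217,184), 95 mm, so the first. Thick strip at (189,307) with y=+6, vs (288,371) with y=-200, so the first (farthest left). The strip at (241,306) is the thin one. Next I check with a close crop and fit the poses.

```bash
python3 - <<'E'
from h import *
i=cv2.cvtColor(cv2.imread('pics/top.png'),cv2.COLOR_BGR2RGB); save('crop.png',cv2.resize(i[150:300,160:430],None,fx=2.9,fy=2.9,interpolation=cv2.INTER_CUBIC))
for cam in('top','scene'):
    C=np.load(cam+'.npy').reshape(-1,3)
    def box(n,c,r,z0,z1):
        m=(np.hypot(*(C[:,:2]-c).T)<r)&(C[:,2]>z0)&(C[:,2]<z1);q=C[m]
        rc=cv2.minAreaRect(q[:,:2].astype(np.float32)); u=np.linalg.svd(q[:,:2]-q[:,:2].mean(0))[2][0]
        print(cam,n,m.sum(),q.mean(0).round(1),np.round(rc[0],1),np.round(rc[1],1),'ang',np.degrees(np.arctan2(u[1],u[0])).round(1)%180, 'z',np.median(q[:,2]).round(1))
    box('gauge',(516,270),75,52,68)
    box('gaugerod',(516,270),75,70,95)
    box('thick',(634,6),90,12,22)
    box('thin',(467,-2),90,4,12)
    box('decoy',(315,-200),90,12,22)
    box('post',(515,-225),30,100,140)
    box('pivot',(563,-310),35,88,100)
    box('arm',(540,-265),80,60,85)
    box('fence',(530,-300),120,40,56)
    box('high',(530,-300),140,86,160)
E
```

```text
top gauge 298 [514.5 267.1  60.9] [515.8 268.5] [120.   24.1] ang 7.800000000000011 z 61.2
top gaugerod 7 [515.3 267.   78.8] [516.2 267.1] [6.  5.1] ang 160.0 z 79.3
top thick 417 [632.4   5.8  17.4] [632.7   5.8] [149.8  30.4] ang 80.9 z 17.4
top thin 491 [466.2  -1.3   7.3] [466.3  -3.3] [167.2 163.2] ang 88.7 z 7.2
top decoy 441 [ 314.8 -198.6   17.3] [ 314.3 -200.1] [149.6  30.1] ang 75.6 z 17.3
top post 24 [ 509.7 -224.2  130.6] [ 510.3 -225. ] [11.8 13. ] ang 115.3 z 134.9
top pivot 77 [ 565.7 -318.2   92.2] [ 567.2 -318.7] [34.4 36.7] ang 39.19999999999999 z 90.7
top arm 295 [ 548.6 -274.8   78.1] [ 538.7 -275.2] [ 75.4 135.7] ang 135.1 z 78.7
top fence 204 [ 516.  -264.5   49.5] [ 539.5 -249.1] [ 80. 131.] ang 128.5 z 49.8
top high 142 [ 553.7 -297.8   98.5] [ 546.9 -274.8] [ 39.7 134.5] ang 120.7 z 90.9
scene gauge 318 [523.8 273.3  60.6] [518.2 271.1] [122.  22.] ang 7.6 z 61.2
scene gaugerod 13 [518.9 270.9  74.9] [518.6 270.3] [6.8 7.1] ang 157.9 z 76.2
scene thick 377 [637.3  13.   16.9] [635.9   7.8] [153.4  31.2] ang 81.0 z 17.0
scene thin 296 [470.5   4.3   7.3] [ 4.691e+02 -1.000e-01] [ 63.2 148. ] ang 87.7 z 7.4
scene decoy 202 [ 320.3 -193.3   17.1] [ 318.4 -197.8] [154.1  31.6] ang 75.9 z 17.1
scene post 47 [ 515.3 -220.6  120.3] [ 513.9 -221. ] [13.9 15.1] ang 165.7 z 120.6
scene pivot 36 [ 568.7 -315.    92. ] [ 570.1 -314.8] [25.9 37.4] ang 132.9 z 92.3
scene arm 308 [ 553.2 -268.6   72.1] [ 549.  -267.2] [ 59.5 133.8] ang 136.2 z 75.7
scene fence 143 [ 542.6 -254.1   48.3] [ 541.1 -258.7] [ 51.8 158.4] ang 139.1 z 48.4
scene high 119 [ 542.1 -266.3  102.3] [ 542.7 -275.8] [ 34.8 134.4] ang 120.6 z 94.8
```

View pics/crop.png

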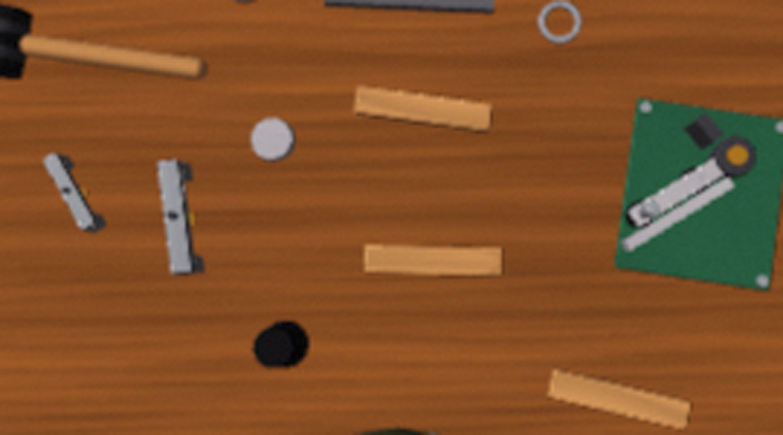

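The crop confirms it: the larger gauge is at crop px (175,215) and the left thick strip at (423,108). Now moving above the gauge.

>>> move_arm([
  [[58.2,-58.4,7],0],
  [[58.2,-58.4,7],0],
  [[58.2,-58.4,7],0],
  [[58.2,-58.4,7],0],
  [[58.2,-58.4,7],0],
  [[58.2,-58.4,7],0],
  [[58.2,-58.4,7],0],
  [[58.2,-58.4,7],0],
], claw=0, squeeze=40)

```text
time_s: 2.37
position: [342.8, -189.7, 203.2]
tcp_rot: [[0.913, 0.408, 0.001], [0.408, -0.913, -0.001], [0.0, 0.001, -1.0]]
force: [0.7, -0.4, -0.4]
width: 0.997
finger_force: 0.0
```

>>> move_arm([
  [[34.6,-34.7,4],0],
  [[34.6,-34.7,4],0],
  [[34.6,-34.7,4],0],
  [[34.6,-34.7,4],0],
  [[34.6,-34.7,4],0],
  [[34.6,-34.7,4],0],
  [[34.6,-34.7,4],0],
  [[34.6,-34.7,4],0],
])

```text
time_s: 3.03
position: [460.9, 121.4, 176.0]
tcp_rot: [[0.913, 0.409, 0.001], [0.409, -0.913, -0.0], [0.0, 0.0, -1.0]]
force: [1.4, -0.5, 0.8]
width: 0.999
finger_force: 0.0
```

```bash
python3 -c "
from h import *
s=env.get_state();d=np.array([517,269,150])-s['position'];print(s['position'],s['joints'],s['tcp_rot'].T@d,d)"
```

```text
[460.89209359 121.36673131 176.02888144] [ 8.44271393e-03  3.05653477e-01  1.58732571e+00 -1.17638513e-04
  1.24806320e+00  1.15809239e+00] [ 111.55099083 -111.80012241   26.04401902] [ 56.10790641 147.63326869 -26.02888144]
```

>>> move_arm([
  [[11.0,-11.3,2.6],7],
  [[11.0,-11.3,2.6],14],
  [[11.0,-11.3,2.6],16.4],
  [[11.0,-11.3,2.6],16.4],
  [[11.0,-11.3,2.6],16.4],
  [[11.0,-11.3,2.6],16.4],
  [[11.0,-11.3,2.6],16.4],
])

```text
time_s: 3.62
position: [514.6, 266.8, 149.9]
tcp_rot: [[0.991, 0.135, -0.001], [0.135, -0.991, -0.0], [-0.001, 0.0, -1.0]]
force: [-0.0, -0.7, -0.5]
width: 0.998
finger_force: 0.0
```

```bash
cat > look.py <<'E'
import sys
from h import *
def fit(C,c,r,z0,z1):
    C=C.reshape(-1,3);m=(np.hypot(*(C[:,:2]-c).T)<r)&(C[:,2]>z0)&(C[:,2]<z1);q=C[m]
    if len(q)<10: print('few',len(q));return
    rc=cv2.minAreaRect(q[:,:2].astype(np.float32)); u=np.linalg.svd(q[:,:2]-q[:,:2].mean(0),full_matrices=False)[2][0]
    print(m.sum(),q.mean(0).round(1),np.round(rc[0],1),np.round(rc[1],1),'ang',np.degrees(np.arctan2(u[1],u[0])).round(1),'z',np.median(q[:,2]).round(1))
s=env.get_state();R=s['tcp_rot'];print('tcp',s['position'].round(1),'ang',np.degrees(np.arctan2(R[1,0],R[0,0])).round(1))
E
python3 - <<'E'
from look import *
i,d=vision.capture('wrist');save('w1.png',i);C=cloud('wrist',d)
fit(C,(517,269),75,55,66);fit(C,(517,269),75,70,95)
E
```

```text
tcp [514.6 266.8 149.9] ang 7.7
4873 [525.5 269.2  61.9] [520.  268.2] [119.9  22.7] ang -172.3 z 62.0
151 [520.8 268.7  76.9] [520.3 268.5] [7.8 7.5] ang -177.2 z 77.8
```

View pics/w1.png

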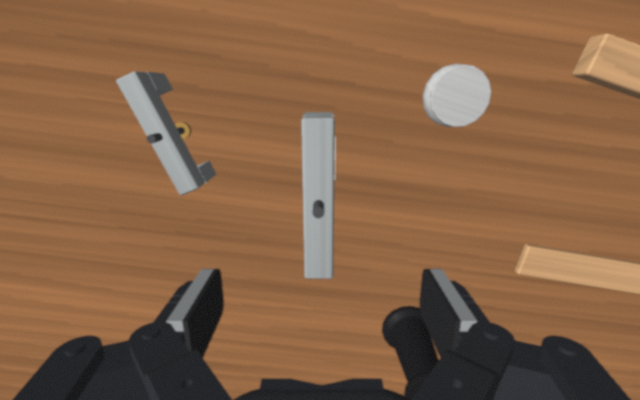

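Wrist view: gauge upright at (318,200), rod at (318,208), nicely between the fingers. Descending.

>>> move_arm([
  [[0.5,-0.1,4],0],
  [[0.5,-0.1,8],0],
  [[0.5,-0.1,10.5],0],
  [[0.5,-0.1,11.2],0],
  [[0.5,-0.1,11.2],0],
  [[0.5,-0.1,11.2],0],
])

```text
time_s: 4.17
position: [520.5, 268.4, 39.6]
tcp_rot: [[0.991, 0.133, 0.002], [0.133, -0.991, 0.001], [0.002, -0.0, -1.0]]
force: [-0.6, 0.2, 0.4]
width: 1.003
finger_force: 0.0
```

>>> move_arm([
  [[0,0,0],0],
  [[0,0,0],0],
  [[0,0,0],0],
  [[0,0,0],0],
  [[0,0,0],0],
  [[0,0,0],0],
  [[0,0,0],0],
  [[0,0,0],0],
], claw=255, squeeze=40)

```text
time_s: 4.83
position: [519.8, 268.9, 38.5]
tcp_rot: [[0.991, 0.134, 0.001], [0.134, -0.991, 0.0], [0.001, -0.0, -1.0]]
force: [-1.8, -0.3, 5.7]
width: 0.243
finger_force: 43.3
```

>>> move_arm([
  [[0,0,-2],0],
  [[0,0,-5],0],
  [[0,0,-8],0],
  [[0,0,-9],0],
  [[0,0,-9],0],
])

```text
time_s: 5.25
position: [520.4, 269.1, 129.7]
tcp_rot: [[0.991, 0.134, 0.004], [0.134, -0.991, 0.001], [0.004, -0.001, -1.0]]
force: [0.2, -0.3, -4.1]
width: 0.245
finger_force: 42.1
```

```bash
python3 -c "
from look import *
d=np.array([634,7,0])-s['position'];print(s['tcp_rot'].T@d,s['force'],s['width'],s['joints'])"
```

```text
tcp [520.4 269.1 129.7] ang 7.7
[ 76.86670965 275.03100841 129.82127204] [ 0.19160293 -0.29510884 -4.14829302] 0.24458376720439926 [2.75255636e-01 5.29380433e-01 1.35605184e+00 2.64508888e-05
 1.25218440e+00 1.71141626e+00]
```

>>> move_arm([
  [[1,3.5,0],5],
  [[2.2,7,0],10],
  [[3.5,11,0],15],
  [[4.6,14.5,0],16.7],
  [[5.4,17,0],16.7],
  [[5.6,17.8,0],16.7],
  [[5.6,17.8,0],16.7],
  [[5.6,17.8,0],16.7],
])

```text
time_s: 5.92
position: [598.1, 100.2, 126.1]
tcp_rot: [[0.988, -0.157, -0.004], [-0.157, -0.988, 0.001], [-0.004, -0.0, -1.0]]
force: [-0.1, 0.6, -5.1]
width: 0.252
finger_force: 42.2
```

```bash
python3 - <<'E'
from look import *
i,d=vision.capture('wrist');save('w2.png',i);C=cloud('wrist',d)
fit(C,(634,7),90,12,23)
p=s['position'];fit(C,p[:2],75,p[2]+16,p[2]+29);fit(C,p[:2],75,p[2]+32,p[2]+50)
i,d=vision.capture('top');C=cloud('top',d)
fit(C,p[:2],75,p[2]+16,p[2]+29)
E
```

```text
tcp [598.1 100.2 126.1] ang -9.0
8556 [637.8   6.3  18.2] [637.4   6.8] [150.1  29.8] ang -99.4 z 18.2
13121 [615.2  98.2 149.5] [608.   99.7] [101.1  46.8] ang 171.1 z 149.6
4248 [606.6  99.4 168.4] [601.4 100.4] [85.6 26. ] ang -98.9 z 169.2
56 [561.6 105.8 149.7] [562.8 107.6] [23.4 20.9] ang 154.8 z 149.5
```

View pics/w2.png

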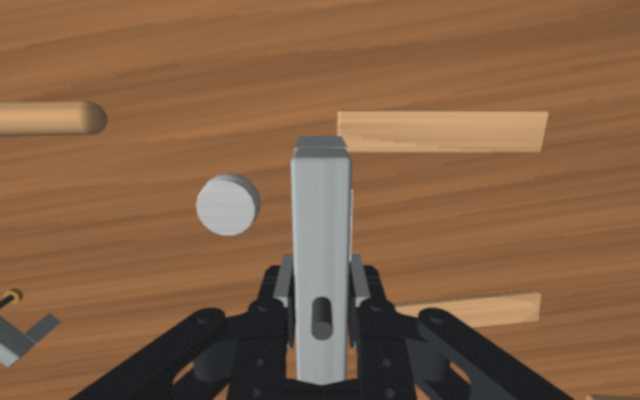

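Strip clearly visible at (440,130), measured centre (637.4, 6.8), lying at 80.6°. The gauge is held straight. Moving over it and lowering partway.

>>> move_arm([
  [[2,3,0],0],
  [[4,6.5,0],0],
  [[5.1,8.2,0],0.4],
  [[5.3,8.6,0],0.4],
  [[5.3,8.6,2],0.4],
  [[5.3,8.6,4.5],0.4],
  [[5.3,8.6,6],0.4],
  [[5.3,8.6,6],0.4],
])

```text
time_s: 6.68
position: [635.5, 8.8, 64.3]
tcp_rot: [[0.987, -0.161, -0.007], [-0.161, -0.987, 0.002], [-0.007, -0.0, -1.0]]
force: [-1.2, -0.8, -3.8]
width: 0.248
finger_force: 42.0
```

```bash
python3 - <<'E'
from look import *
print(s['tcp_rot'].T@(np.array([637.4,6.8,38.5])-s['position']),s['force'])
E
```

```text
tcp [635.5   8.8  64.3] ang -9.3
[ 2.36376156  1.662233   25.79317138] [-1.15343674 -0.78951142 -3.77763509]
```

>>> move_arm([
  [[0.1,0.1,0.6],0],
  [[0.1,0.1,1.2],0],
  [[0.1,0.1,1.8],0],
  [[0.1,0.1,2.2],0],
  [[0.1,0.1,2.4],0],
  [[0.1,0.1,2.5],0],
  [[0.1,0.1,2.5],0],
  [[0.1,0.1,2.5],0],
])

```text
time_s: 7.35
position: [638.8, 5.5, 43.3]
tcp_rot: [[0.987, -0.163, 0.0], [-0.163, -0.987, -0.0], [0.0, -0.0, -1.0]]
force: [-0.5, 0.1, -2.6]
width: 0.248
finger_force: 42.2
```

>>> move_arm([
  [[0,0,0.15],0],
  [[0,0,0.3],0],
  [[0,0,0.4],0],
  [[0,0,0.45],0],
  [[0,0,0.45],0],
  [[0,0,0.45],0],
])

```text
time_s: 7.85
position: [638.9, 5.5, 38.6]
tcp_rot: [[0.987, -0.163, 0.0], [-0.163, -0.987, -0.0], [0.0, 0.0, -1.0]]
force: [0.6, 0.3, -1.4]
width: 0.249
finger_force: 42.3
```

>>> move_arm([
  [[0,0,0.05],0],
  [[0,0,0.08],0],
  [[0,0,0.08],0],
])

```text
time_s: 8.1
position: [638.9, 5.5, 38.6]
tcp_rot: [[0.987, -0.163, 0.001], [-0.163, -0.987, -0.0], [0.001, 0.0, -1.0]]
force: [-2.3, 0.7, 4.7]
width: 0.248
finger_force: 43.4
```

On the bench. Release and rise.

>>> move_arm([
  [[0,0,0],0],
  [[0,0,0],0],
  [[0,0,0],0],
  [[0,0,0],0],
  [[0,0,0],0],
  [[0,0,0],0],
], claw=0)

```text
time_s: 8.6
position: [638.8, 5.5, 37.6]
tcp_rot: [[0.987, -0.163, -0.0], [-0.163, -0.987, -0.0], [-0.0, 0.0, -1.0]]
force: [0.6, 0.2, -0.3]
width: 0.997
finger_force: 0.0
```

>>> move_arm([
  [[0,0,-3],0],
  [[0,0,-6],0],
  [[0,0,-10],0],
  [[0,0,-14],0],
  [[0,0,-16],0],
  [[0,0,-16],0],
])

```text
time_s: 9.1
position: [640.4, 5.3, 203.5]
tcp_rot: [[0.987, -0.163, 0.01], [-0.163, -0.987, -0.002], [0.01, 0.0, -1.0]]
force: [0.2, 0.0, 0.3]
width: 0.998
finger_force: 0.0
```

```bash
python3 - <<'E'
from look import *
i,d=vision.capture('wrist');C=cloud('wrist',d)
fit(C,(638,6),75,50,70);fit(C,(638,6),75,80,115);fit(C,(638,6),90,14,23)
j,d=vision.capture('scene');C=cloud('scene',d)
fit(C,(638,6),75,50,70);fit(C,(638,6),75,80,115)
save('p3.png',np.vstack([i,cv2.resize(j[170:300,200:440],(640,347))])[:, :])
im=cv2.imread('pics/p3.png');cv2.imwrite('pics/p3.png',cv2.resize(im,None,fx=.8,fy=.8))
for cam in('scene',):
  for n in('pivot','post_mid'):
    for x in vision.pinpoint(n,cam): print(cam,n,x['confidence'],np.round(P(cam,*x['point'],z={'pivot':96,'post_mid':117}[n])))
E
```

```text
tcp [640.4   5.3 203.5] ang -9.4
3272 [642.    5.3  58.3] [637.5   6. ] [ 22.3 119.6] ang 170.7 z 58.3
123 [638.5   6.1  90.5] [637.6   6.1] [7.8 7.9] ang 156.9 z 92.1
2579 [635.8   6.4  14.8] [658.7   2.7] [148.7  76.2] ang 80.9 z 14.7
304 [641.   10.7  59.4] [637.7   8.3] [ 26.2 120.8] ang -9.4 z 60.5
15 [638.1   9.8  90.4] [638.2   8.9] [8.1 4.7] ang -176.9 z 92.1
scene pivot 0.82 [ 563. -312.   96.]
scene post_mid 0.79 [ 491. -250.  117.]
```

View pics/p3.png

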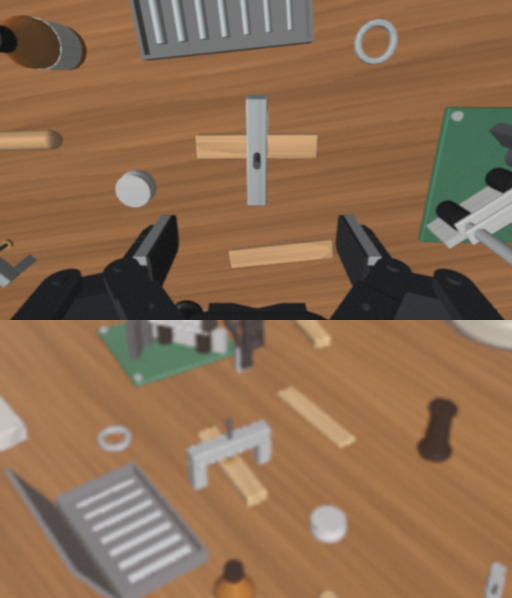

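The gauge stands across the thick strip (wrist crop at (256,150)), rod top raised about 18 mm, and the thin strip is undisturbed. Now going to above the post, turning on the way.

>>> move_arm([
  [[-1.2,3.3,-1],-7],
  [[-2.4,6.6,-2],-14],
  [[-3.6,9.9,-2],-21],
  [[-4.8,13.2,-2],-28],
  [[-6,16.5,-2],-35],
  [[-7.2,19.8,-2],-42],
  [[-8.9,24.5,-2],-49],
  [[-8.9,24.5,-2],-56],
])

```text
time_s: 9.97
position: [508.5, -225.0, 216.1]
tcp_rot: [[0.691, 0.723, -0.003], [0.723, -0.691, 0.001], [-0.002, -0.003, -1.0]]
force: [0.6, 0.3, 0.0]
width: 0.999
finger_force: 0.0
```

>>> move_arm([
  [[0,0,0],-7],
  [[0,0,0],-14],
  [[0,0,0],-21],
  [[0,0,0],-28],
  [[0,0,0],-33],
  [[0,0,0],-33],
  [[0,0,0],-33],
])

```text
time_s: 10.55
position: [510.7, -221.5, 216.5]
tcp_rot: [[0.191, 0.982, -0.002], [0.982, -0.191, 0.001], [0.001, -0.002, -1.0]]
force: [0.4, -0.2, 0.1]
width: 1.002
finger_force: 0.0
```

```bash
python3 - <<'E'
from look import *
i,d=vision.capture('wrist');save('w4.png',i);C=cloud('wrist',d)
fit(C,(512,-222),35,105,142)
for n in('post_mid','pivot'):
    for x in vision.pinpoint(n,'wrist'): print(n,round(x['confidence'],2),np.round(x['point']),np.round(P('wrist',*x['point'],z={'pivot':96,'post_mid':117}[n]),1))
E
```

```text
tcp [ 510.7 -221.5  216.5] ang 79.0
515 [ 515.4 -222.2  129.8] [ 514.9 -224.4] [13.6 13.3] ang -68.1 z 135.7
post_mid 0.73 [209. 326.] [ 515.7 -226.3  117. ]
pivot 0.85 [290. 408.] [ 571.6 -321.1   96. ]
```

View pics/w4.png

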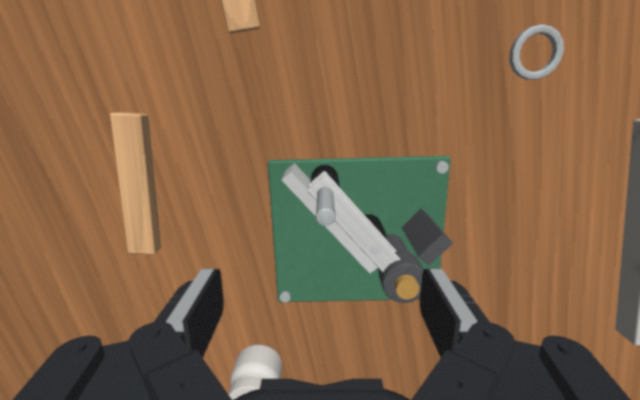

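The post is at (326,205) in the wrist view and the pivot at (405,287), 110 mm apart as expected. Descending to straddle the post and pinch it.

>>> move_arm([
  [[-0.2,0.5,4],0],
  [[-0.2,0.5,8],0],
  [[-0.2,0.5,11],0],
  [[-0.2,0.5,11.9],0],
  [[-0.2,0.5,11.9],0],
  [[-0.2,0.5,11.9],0],
])

```text
time_s: 11.2
position: [516.1, -225.0, 99.9]
tcp_rot: [[0.188, 0.982, 0.001], [0.982, -0.188, -0.001], [-0.001, 0.001, -1.0]]
force: [0.6, -0.4, 0.5]
width: 1.002
finger_force: 0.0
```

>>> move_arm([
  [[0,0,0],0],
  [[0,0,0],0],
  [[0,0,0],0],
  [[0,0,0],0],
  [[0,0,0],0],
  [[0,0,0],0],
  [[0,0,0],0],
  [[0,0,0],0],
], claw=255, squeeze=40)

```text
time_s: 11.87
position: [515.0, -224.0, 98.9]
tcp_rot: [[0.188, 0.982, -0.001], [0.982, -0.188, 0.001], [0.001, -0.001, -1.0]]
force: [-4.0, 2.7, 4.3]
width: 0.151
finger_force: 38.9
```

```bash
python3 - <<'E'
from look import *
pv=np.array([571,-320.]);p=s['position'][:2];v=p-pv;print(np.hypot(*v),np.degrees(np.arctan2(v[1],v[0])),s['force'],s['width'],s['joints'])
a0=np.arctan2(v[1],v[0]);R=s['tcp_rot']
for k in range(1,13):
    a=a0-k*1.02/12;q=pv+110*np.array([np.cos(a),np.sin(a)])-p; print(k,np.round(R[:2,:2].T@q/10,1))
E
```

```text
tcp [ 515.  -224.    98.9] ang 79.2
111.1565165147803 120.27146909139996 [-4.04373251  2.6905894   4.33572162] 0.15112502589516127 [-6.21122655e-01  5.29610119e-01  1.46160119e+00  9.03949910e-05
  1.15199247e+00 -4.32419542e-01]
1 [0.5 0.8]
2 [1.  1.6]
3 [1.5 2.4]
4 [1.8 3.3]
5 [2.2 4.1]
6 [2.4 5. ]
7 [2.5 6. ]
8 [2.6 6.9]
9 [2.6 7.8]
10 [2.5 8.8]
11 [2.4 9.7]
12 [ 2.1 10.6]
```

>>> move_arm([
  [[0.5,0.8,0],0],
  [[1.0,1.6,0],0],
  [[1.4,2.4,0],0],
  [[1.8,3.3,0],0],
  [[2.1,4.1,0],0],
  [[2.3,5.0,0],0],
  [[2.3,5.0,0],0],
])

```text
time_s: 12.45
position: [569.2, -209.1, 98.6]
tcp_rot: [[0.187, 0.982, -0.002], [0.982, -0.187, 0.004], [0.003, -0.002, -1.0]]
force: [-5.0, 10.2, 7.2]
width: 0.152
finger_force: 39.6
```

```bash
python3 - <<'E'
from look import *
pv=np.array([571,-320.]);p=s['position'][:2];v=p-pv;a0=np.arctan2(v[1],v[0]);print(np.hypot(*v),np.degrees(a0),s['force'],s['width'],s['finger_force'])
R=s['tcp_rot']
for d in range(90,60,-3):
    a=np.radians(d);q=pv+110.5*np.array([np.cos(a),np.sin(a)])-p; print(d,np.round(R[:2,:2].T@q/10,1))
E
```

```text
tcp [ 569.2 -209.1   98.6] ang 79.2
110.96132459478534 90.91852125256719 [-5.03884302 10.20490374  7.23708517] 0.15177859939403587 39.64279890060425
90 [-0.   0.2]
87 [0.1 0.8]
84 [0.1 1.3]
81 [0.2 1.9]
78 [0.2 2.5]
75 [0.2 3.1]
72 [0.1 3.6]
69 [0.  4.2]
66 [-0.1  4.8]
63 [-0.3  5.3]
```

>>> move_arm([
  [[0.1,0.8,0],0],
  [[0.2,1.6,0],0],
  [[0.3,2.4,0],0],
  [[0.3,3.2,0],0],
  [[0.2,4.0,0],0],
  [[0.1,4.7,0],0],
  [[0,5.2,0],0],
  [[0,5.2,0],0],
])

```text
time_s: 13.12
position: [618.8, -219.4, 98.6]
tcp_rot: [[0.187, 0.982, -0.005], [0.982, -0.187, 0.004], [0.003, -0.006, -1.0]]
force: [-8.9, 8.9, 6.1]
width: 0.152
finger_force: 39.9
```

```bash
python3 - <<'E'
from look import *
pv=np.array([571,-320.]);p=s['position'][:2];v=p-pv;a0=np.arctan2(v[1],v[0]);print(np.hypot(*v),np.degrees(a0),s['force'],s['width'],s['finger_force'])
i,d=vision.capture('top');C=cloud('top',d);fit(C,p,22,-5,300);fit(C,(550,-280),90,60,84)
E
```

```text
tcp [ 618.8 -219.4   98.6] ang 79.2
111.38638438461534 64.60047433450394 [-8.90442134  8.90634006  6.12594621] 0.15241940450804306 39.85815703868866
20 [ 625.2 -210.6   31.9] [ 619.6 -208.4] [12.5 39.6] ang 175.6 z 2.1
96 [ 584.9 -276.1   76.4] [ 575.7 -291.3] [101.7  39.4] ang -120.6 z 77.9
```

>>> move_arm([
  [[0,0.2,0],0],
  [[-0.1,0.4,0],0],
  [[-0.1,0.5,0],0],
  [[-0.1,0.5,0],0],
  [[-0.1,0.5,0],0],
])

```text
time_s: 13.58
position: [619.9, -219.7, 98.4]
tcp_rot: [[0.187, 0.982, -0.013], [0.982, -0.187, 0.007], [0.005, -0.014, -1.0]]
force: [-26.8, 14.4, 13.9]
width: 0.15
finger_force: 42.3
```

```bash
python3 - <<'E'
from look import *
i,d=vision.capture('wrist');C=cloud('wrist',d);a=i
j,d=vision.capture('scene');C=cloud('scene',d);fit(C,(638,6),75,50,70);fit(C,(638,6),75,80,115)
s=env.get_state();print(s['position'],s['force'],s['finger_force'],s['time_s'])
o=np.vstack([a,cv2.resize(j[120:270,200:440],(640,400))]);save('p5.png',cv2.resize(o,None,fx=.75,fy=.75))
for n in('post_mid','pivot'):
    for x in vision.pinpoint(n,'scene'): print(n,round(x['confidence'],2),np.round(P('scene',*x['point'],z={'pivot':96,'post_mid':117}[n]),1))
E
```

```text
tcp [ 619.9 -219.7   98.4] ang 79.2
309 [640.8  11.1  59.4] [637.9   8. ] [ 24.9 121.8] ang -9.4 z 60.4
15 [638.1   9.8  90.5] [637.5   8.9] [8.4 5.9] ang 171.5 z 93.1
[ 619.84563963 -219.72252989   98.44389287] [-27.83972309  14.56849768  13.48196996] 42.31789022684097 13.6833
post_mid 0.5 [ 607.7 -238.   117. ]
pivot 0.95 [ 551.2 -316.7   96. ]
```

View pics/p5.png

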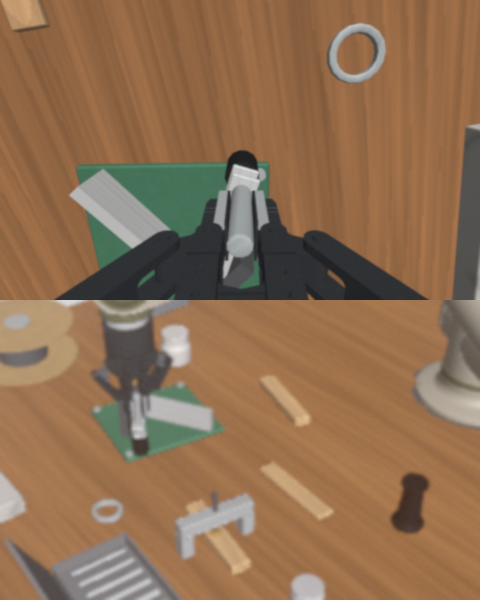

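The post is pinched at (240,215) with the arm swung against its stop block at (238,270), and the gauge still stands on the thick strip. Handing in.

```bash
python3 -c "
from bench import order
print(order.sign_off())"
```

```text
the job is handed in; nothing more can be done
None
```

I handed the job in with the larger gauge standing released across the left thick strip, its foot resting on it, and the jockey arm pinched by its post and held against its stop. The sign-off gave no verdict. My measurements put the arm at about 0.98 rad, and I saw nothing else on the bench disturbed.

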